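# Hang the washed gate back on the vibrating table

## Task

The metal guard gate of the mould-vibrating table has been washed and stands in the white drying stand. Lift it out by its grip tab, hang it on the table's two hinge pins with the gate standing well open towards the robot so that both knuckles are fully down, then swing it shut under the keeper hood until it rests against the stop, and let go. The pins bend easily: feel for them and never force the gate, and leave the other things alone.

Things in the scene. Friction and masses are not known exactly. Their poses are not given: they have to be found in the camera images.
- station: Vibrating table for chocolate moulds, fixed: grey housing 195 x 260 x 30 mm with a steel plate and low rear wall. Origin on its underside below the middle of the gate opening; +x to its back, -x out of the front (to the robot), +y to the hinge side, z up. Gate pressing on table, post or pins with over 40 N spoils them.
- slot_front (a point): On the table at (-16, 80, 50) mm of its frame, axes as the table's: front mark of the hinge post's slot, at the lower seat's height. Post and pins are rigid, but clamped anywhere in the slot: the vertical pin axis is at the table's y = 80 mm, from 4 to 28 mm behind this mark (x = -12 to +12 mm of the table), different each time and not measured.
- upper_seat (a point): On the table at (0, 80, 140) mm: upper seat's height, mid-slot. From each seat (z = 50 and 140 mm) rises a steel pin, 8 mm diameter, 18 mm tall, nearly flat top, both on one axis. Each seat is the top of an arm 8 mm wide (x), 8 mm thick, reaching 9 mm past the pin axis to -y. The dark 18 mm square post, top at z = 170 mm, starts 20 mm past the axis on the +y side.
- stop (a point): Front face of the aluminium keeper post (32 mm wide), at (4, -70, 110) mm of the table: the shut gate's back face rests here near its free edge. Its hood, 6 mm thick, underside at z = 183 mm, spans y -87 to -55 and x -18 to 22 mm: the gate cannot be lowered when shut; its free edge swings in under the hood from -x.
- gate: The loose gate, about 0.4 kg: upright panel 8 x 120 x 130 mm. Origin on its bottom edge under the middle of the grip tab; x its face normal, +y towards the knuckles, z up. Panel from y = -65 (free edge) to +55 mm; mass centre within 15 mm of the tab's middle. Shut, its axes are parallel to the table's within 5 degrees; opening swings the free edge to the table's -x.
- gate_grip (a point): Middle of the grip, at (0, 0, 155) mm of the gate: an upstanding tab 10 mm thick (gate's x), 40 mm wide (y), from 130 to 172 mm above the gate's bottom edge. Pinch it from above across its thickness.
- gate_knuckle (a point): Centre of the lower knuckle's lower mouth, at (0, 85, 5) mm of the gate. Two vertical tubes on one axis, 28 mm outside, 11 mm bore right through, 20 mm long, lower mouths 5 and 95 mm above the gate's bottom edge, joined to the panel by 7 mm straps. Fully down, this point is at z = 50 mm of the table, both tubes on their seats.
- gate_free (a point): On the gate's free edge, at (0, -65, 65) mm of the gate, mid-thickness, 150 mm from the knuckle axis. With the gate shut it is at x = 0 of the table's frame.
- stand: White drying stand, fixed; base 120 x 110 x 10 mm; two cheeks 90 mm long, up to 50 mm above the bench, form a slot about 10 mm wide in which the gate stands, its bottom edge 10 mm above the bench. Origin under the slot on the bench, axes as the standing gate's.
- mould: Filled chocolate mould 100 x 160 x 20 mm on the vibrating plate; leave alone. Origin at its underside's centre.
- mould_b: Same kind of mould, lying on the bench; leave alone. Origin at its underside's centre.
- bowl: Steel bowl, 124 mm across, 60 mm high; leave alone. Origin at its underside's centre.
- nut_jar: Closed jar of nuts, 72 mm across, 85 mm high; leave alone. Origin at its underside's centre.
- spatula: Spatula lying flat; leave alone.
- brush: Brush lying flat; leave alone.
- cup: White cup, 70 mm across, 70 mm high; leave alone. Origin at its underside's centre.
There are look-alikes about, which are no part of the job. Of the things that look like the gate, the middle-sized one is meant.

How it is judged:
By the outcome, as a careful person would: the job done as asked, in the order asked, and still so for the second after the job is handed in, with the robot touching nothing.
It also fails if it takes over 61 s, if anything falls off the work surface, if the arm or the gripper's body presses on something with over 40 N, if the wrist force passes 120 N, or if a joint passes its speed limit or range.

## Robot

A 6-joint arm with a two-finger parallel gripper is mounted at the origin on the work surface. World frame = base frame: x ahead of the robot, y to its left, z up, the work surface at z = 0. Lengths are in m, angles in rad, forces in N, time in s.
With the tool pointing down it reaches from about 0.275 to 0.725 m from the base axis. Payload 15.9 kg.
Tool frame: the origin (TCP) lies midway between the tips of the shut fingers; the grasp point (between the pads) lies env.grip_point_offset behind it (env.grip_point_offset is the distance from the TCP to the grasp point, in m); z points along the fingers, y is the direction in which the jaws open and shut (so a half turn about z gives the same grasp; the last joint's range is limited). The gripper opens to 85 mm and grips with 20 to 120 N. Pads are 22 mm wide; open, the fingers measure 114 mm over their backs; the gripper's body (76 mm by 85 mm) begins 54 mm behind the grasp point. The pads swing forward as they close: fully open they stand 13 mm farther back than shut.
Start: joints at [1.342, 0.213, -0.034, 1.323, 0, 1.571], TCP at [0.113, 0.487, 0.231] pointing down, gripper open.
Joint ranges: [-2.98, 2.98], [-0.74, 1.72], [-1.14, 1.35], [-2.1, 2.04], [-1.57, 1.44], [-3.14, 3.14]. Speed limits (rad/s): [1.89, 1.89, 2.39, 2.57, 3.14, 3.14].

## Interface

Orientations are given as [roll, pitch, yaw] about the fixed x, y, z axes, in that order (R = Rz(yaw) Ry(pitch) Rx(roll)).
In Python, from plant import env gives the robot as it stands. The module is installed in compiled form; this text tells all that it offers.
- The arm moves only by the shell command python3 -m jog 'ROWS' [FORCE]. ROWS is JSON, a list of rows, each an object of numbers: "rx", "ry", "rz": the turn, a rotation vector about the world's x, y, z in rad; "dx", "dy", "dz": the shift along the world's x, y, z in mm; "grip": the finger opening in mm, from 0 to 85.4. A call has 1 to 12 rows; each row shifts and turns the commanded pose from where the row before left it; what a row does not reach is not made up. A row lasts 1/10 s, in which the tool goes at most 50 mm and 8.59 degrees, less where a joint would pass 70% of its speed; a pose out of reach is approached as far as the arm can. A call is refused whole if a number of a shift passes 50 or a number of a turn 0.15, either way. A call with a gripper value outside its range is refused whole. The fingers move at their own pace and stop on an object; FORCE is the grip in N (left out, the last holds). Time passes only in rows, so rows that do not move let the fingers close. It gives the time, the measured TCP pose, the force and the opening at its end, in the units of the state.
- env.sense(): the state, without advancing time (a new reading comes with each control period).
- env.camera(name): name is "scene" or "side" or "wrist"; returns the picture (384x512x3 uint8, red, green, blue); there is no depth.
- env.camera_info(name): a dict with "fx", "fy", "cx", "cy" (pixels), "R" (3x3) and "t" (3): a world point X has camera coordinates R X + t. Camera axes: x right, y down, z forward; pixel columns grow to the right and rows downward; lengths in m; the calibration is good to about 2 mm. A picture is of the moment at which its call begins: read the wrist's pose just before it. camera_info takes no time and is no camera call; for the wrist camera it gives the pose at the moment of the call.
- env.close_job(): hands the job in, once; it reports no verdict.
The state is a dict: "time": time; "joint_positions": joint angles; "qvel": joint speeds; "joint_efforts": joint torques, N m; "tool_pos": TCP position; "ee_rot": TCP orientation; "contact_force": force on the tool from outside, world axes, zero at the start; "wrist_torque": the same for the moment, N m; "finger_gap": finger opening in m.
Only numpy, scipy, OpenCV 4.12 (cv2) and the standard library are available. Lean on these libraries where they do the work, as an engineer would, in place of code of your own. Each camera call takes 0.05 s, during which the arm holds its last target. There are 200 camera calls.

## Working session

There is one attempt and no reset: what is moved stays moved. The work goes in short steps, Python scripts to look and compute and a shell command to move; the robot and the scene stay as the last step left them, time stands still between calls to the robot, and variables do not carry over. Pictures are saved under pics/ and viewed, about 8 in all and at most 12, crops included, and the job is handed in when it is done.

```bash
mkdir -p pics; cat > h.py <<'E'
import numpy as np, cv2, json
from plant import env
def snap(name, fn):
    i=env.camera_info(name); im=env.camera(name); cv2.imwrite(f'pics/{fn}.png',im[...,::-1]); 
    json.dump({k:np.asarray(v).tolist() for k,v in i.items()},open(f'pics/{fn}.json','w')); return im
def info(fn):
    d=json.load(open(f'pics/{fn}.json')); return {k:np.array(v) for k,v in d.items()}
def ray(d,u,v):
    R,t=d['R'],d['t']; o=-R.T@t; r=R.T@np.array([(u-d['cx'])/d['fx'],(v-d['cy'])/d['fy'],1]); return o,r
def atz(d,u,v,z):
    o,r=ray(d,u,v); return o+r*(z-o[2])/r[2]
def proj(d,X):
    c=d['R']@np.asarray(X,float)+d['t']; return np.array([d['fx']*c[0]/c[2]+d['cx'],d['fy']*c[1]/c[2]+d['cy']])
def tri(*obs):
    A=np.zeros((3,3));b=np.zeros(3)
    for d,u,v in obs:
        o,r=ray(d,u,v); r=r/np.linalg.norm(r); P=np.eye(3)-np.outer(r,r); A+=P;b+=P@o
    return np.linalg.solve(A,b)
def crop(fn,x0,y0,x1,y1,s,out):
    im=cv2.imread(f'pics/{fn}.png')[y0:y1,x0:x1]; cv2.imwrite(f'pics/{out}.png',cv2.resize(im,None,fx=s,fy=s,interpolation=cv2.INTER_CUBIC))
E
python3 - <<'E'
from h import *
a=snap('scene','s0');b=snap('side','d0')
print(env.sense(), env.grip_point_offset)
for n in('s0','d0'):
    d=info(n);print(n,-d['R'].T@d['t'],d['R'][2],d['fx'])
E
```

```text
{'time': 0.1, 'joint_positions': array([ 1.34196906e+00,  2.13324398e-01, -3.49807453e-02,  1.32351042e+00,
        3.20319758e-05,  1.57080227e+00]), 'qvel': array([ 0.00037152, -0.00067183,  0.00219841, -0.00148388, -0.001833  ,
        0.0014589 ]), 'joint_efforts': array([-1.96211513e-03, -6.87246680e+01,  4.87802374e+01,  1.22332192e-02,
       -3.41440646e-04,  9.29847943e-06]), 'tool_pos': array([0.11333812, 0.48666919, 0.23086313]), 'ee_rot': array([-3.14057342e+00, -3.20259063e-05,  2.91275942e+00]), 'contact_force': array([-0.05430963,  0.36696118,  1.38380499]), 'wrist_torque': array([ 0.00861812, -0.00886119,  0.00134213]), 'finger_gap': 0.0855868442781159} 0.0187
s0 [1.26405874 0.09462957 0.94867976] [-0.64740051 -0.08515602 -0.75737773] 356.23220554871693
d0 [ 0.51403799 -0.83502444  1.16133768] [ 0.03889842  0.62899917 -0.7764322 ] 378.08939617478313
```

View pics/s0.png

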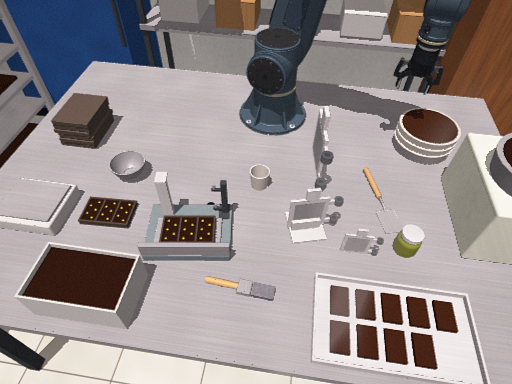

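View pics/d0.png

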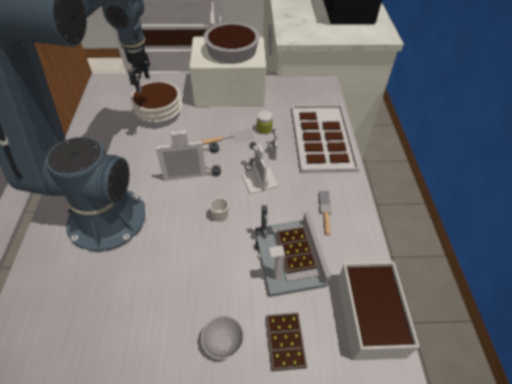

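The scene view shows three things that could be the gate: a large one at (322,145), a middle-sized one in the white stand at (310,208), and a small one at (358,240). I choose the one in the stand. The table is at (188,232), its post at (224,198) and its keeper at (164,192). Next I take close crops.

```bash
python3 - <<'E'
from h import *
crop('s0',130,160,250,270,5,'a'); crop('s0',270,170,390,265,5,'b')
A=cv2.imread('pics/a.png');B=cv2.imread('pics/b.png')
crop('d0',230,130,340,300,4,'c')
B=cv2.copyMakeBorder(B,0,A.shape[0]-B.shape[0],0,0,0)
cv2.imwrite('pics/ab.png',cv2.resize(np.hstack([A,B]),None,fx=.66,fy=.66,interpolation=cv2.INTER_AREA))
E
```

```text
(no output)
```

View pics/ab.png

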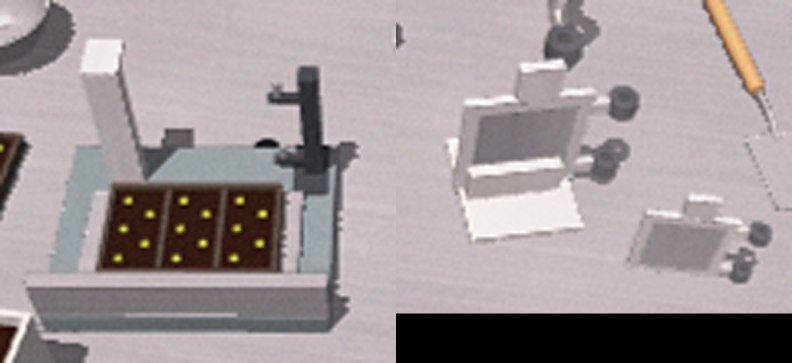

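View pics/c.png

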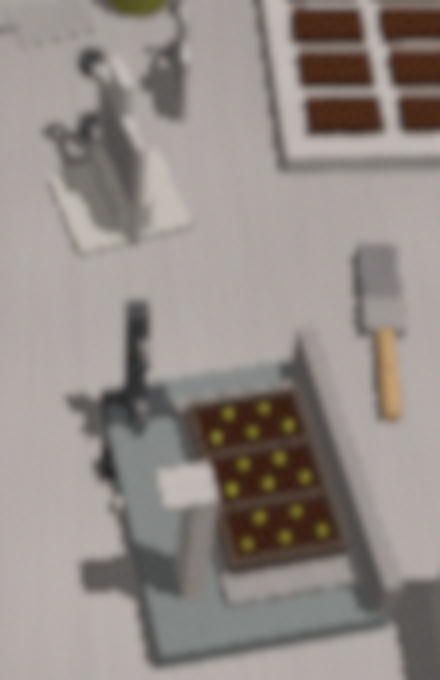

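```bash
cat > fit.py <<'E'
from h import *
from scipy.optimize import least_squares
S,D=info('s0'),info('d0')
fs=lambda u,v:(S,(u+.5)/3.3-.5+130,(v+.5)/3.3-.5+160)
fg=lambda u,v:(S,(u-396+.5)/3.3-.5+270,(v+.5)/3.3-.5+170)
fd=lambda u,v:(D,(u+.5)/4-.5+230,(v+.5)/4-.5+130)
def T(p,X):
    c,s=np.cos(p[2]),np.sin(p[2]); return np.array([p[0]+c*X[0]-s*X[1],p[1]+s*X[0]+c*X[1],X[2]])
def fit(obs,x0):
    f=lambda p:np.concatenate([(proj(o[0],T(p,X(p)))-o[1:]) for X,o in obs])
    r=least_squares(f,x0,loss='soft_l1'); print(np.round(r.x,4)); print(np.round(f(r.x).reshape(-1,2),1).tolist()); return r.x
m=lambda *a:(lambda p:np.array(a)/1000)
st=[(m(-18,-55,189),fd(158,468)),(m(22,-55,189),fd(213,461)),(m(22,-87,189),fd(219,502)),(m(-18,-87,189),fd(163,509)),
(m(-18,-87,189),fs(90,40)),(m(-18,-55,189),fs(125,40)),(m(22,-55,189),fs(122,72)),(m(22,-87,189),fs(82,73)),
(lambda p:np.array([p[3]-.009,.1,.17]),fs(301,67)),(lambda p:np.array([p[3]+.009,.1,.17]),fs(301,75)),
(lambda p:np.array([p[3]-.009,.118,.17]),fd(127,302)),(lambda p:np.array([p[3]+.009,.118,.17]),fd(148,302)),
(lambda p:np.array([p[4],.13,.03]),fd(105,395)),(lambda p:np.array([p[4],-.13,.0]),fd(158,662)),(lambda p:np.array([p[4]+.195,-.13,.0]),fd(386,625)),
(lambda p:np.array([p[4]+.195,-.13,.0]),fs(50,328)),(lambda p:np.array([p[4]+.195,.13,.0]),fs(329,330))]
gt=[(m(5,-20,182),fg(518,68)),(m(5,20,182),fg(563,65)),(m(4,-65,140),fg(465,106)),(m(4,55,140),fg(595,95)),
(m(0,85,125),fg(623,92)),(m(0,85,35),fg(604,152)),(m(0,85,125),fd(92,60)),(m(0,85,35),fd(90,122))]
if __name__=='__main__':
    fit(st,[.6,-.1,0,0,-.03]); fit(gt,[.5,.15,0])
E
python3 fit.py
```

```text
[ 0.5918 -0.1964  0.1633  0.0051 -0.0261]
[[-1.2, 0.1], [-1.8, -0.3], [-0.7, -1.4], [-0.0, -0.8], [-0.6, 0.5], [-0.2, 0.5], [-1.3, 0.9], [-0.4, 0.6], [-0.5, 0.3], [-0.8, 2.4], [-0.9, -0.7], [-0.8, -1.5], [-3.0, -2.0], [-0.7, 2.1], [-0.2, 0.5], [-1.1, 2.2], [1.4, 1.2]]
[0.5723 0.1742 0.2858]
[[0.2, 0.7], [0.2, 0.3], [-0.6, -0.3], [-0.3, -0.9], [-0.4, 1.3], [-0.1, 1.0], [-1.3, -0.9], [-0.9, -0.5]]
```

```bash
python3 -m jog '[{"dz":45},{"dz":45},{"dz":45,"dx":15,"dy":-15},{"dx":26,"dy":-40,"dz":35},{"dx":26,"dy":-40},{"dx":26,"dy":-40},{"dx":26,"dy":-40,"rz":-0.14},{"dx":26,"dy":-40,"rz":-0.14},{"dx":26,"dy":-40,"rz":-0.14},{"dx":26,"dy":-40,"rz":-0.14},{"dx":26,"dy":-40,"rz":-0.14},{"dx":26,"dy":-40,"rz":-0.14}]' 60
python3 -m jog '[{"dx":26,"dy":-40,"rz":-0.14},{"dx":26,"dy":-40},{"dx":26,"dy":-40},{"dx":26,"dy":-40},{"dx":26,"dy":-40},{"dx":10,"dy":-20},{"dx":0}]'
python3 - <<'E'
from h import *
snap('wrist','w1');d=info('w1');print(-d['R'].T@d['t'],d['R'],d['fx'])
s=env.sense();print(s['tool_pos'],s['joint_positions'],s['ee_rot'])
from fit import T
for X in [(.005,.08,.158),(.005,.08,.068),(0,-.07,.189)]: print(proj(d,T([.5918,-.1964,.1633],X)))
print(atz(info('s0'),322,110,.2), atz(info('s0'),318,178,0),atz(info('s0'),260,187,0))
E
```

```text
[0.03121822 0.50597189 0.37419917] [[ 2.26815567e-01  9.73937728e-01 -3.67931660e-05]
 [ 9.20451369e-01 -2.14347045e-01  3.26840360e-01]
 [ 3.18314271e-01 -7.41663478e-02 -9.45079562e-01]] 270.37455424339555
[0.11333557 0.48673083 0.23095075] [ 1.34201919e+00  2.13235669e-01 -3.48716621e-02  1.32349912e+00
  4.82587177e-06  1.57080558e+00] [-3.14078253e+00 -4.81837695e-06  2.91280626e+00]
[-48.23975375 559.4843532 ]
[  2.49684969 483.67721572]
[-148.83339967  609.15178717]
[0.21713578 0.1872856  0.2       ] [3.51803308e-01 2.07985828e-01 1.11022302e-16] [0.4295641  0.00515531 0.        ]schema error: expected keys rx, ry, rz, dx, dy, dz, grip
schema error: expected keys rx, ry, rz, dx, dy, dz, grip
```

View pics/w1.png

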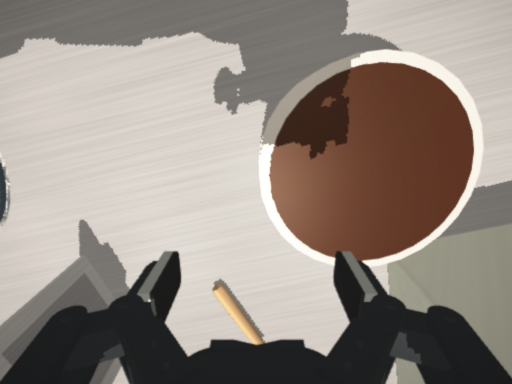

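```bash
python3 -m jog '[{"rx":0,"ry":0,"rz":0,"dx":0,"dy":0,"dz":45,"grip":85},{"rx":0,"ry":0,"rz":0,"dx":0,"dy":0,"dz":45,"grip":85},{"rx":0,"ry":0,"rz":0,"dx":15,"dy":-15,"dz":45,"grip":85},{"rx":0,"ry":0,"rz":0,"dx":26,"dy":-40,"dz":15,"grip":85},{"rx":0,"ry":0,"rz":0,"dx":26,"dy":-40,"dz":0,"grip":85},{"rx":0,"ry":0,"rz":-0.14,"dx":26,"dy":-40,"dz":0,"grip":85},{"rx":0,"ry":0,"rz":-0.14,"dx":26,"dy":-40,"dz":0,"grip":85},{"rx":0,"ry":0,"rz":-0.14,"dx":26,"dy":-40,"dz":0,"grip":85},{"rx":0,"ry":0,"rz":-0.14,"dx":26,"dy":-40,"dz":0,"grip":85},{"rx":0,"ry":0,"rz":-0.14,"dx":26,"dy":-40,"dz":0,"grip":85},{"rx":0,"ry":0,"rz":-0.14,"dx":26,"dy":-40,"dz":0,"grip":85},{"rx":0,"ry":0,"rz":-0.14,"dx":26,"dy":-40,"dz":0,"grip":85}]' 60
python3 - <<'E'
from h import *
s=env.sense();print(s['tool_pos'],s['joint_positions'],s['ee_rot'],s['time'])
E
```

```text
time: 1.35
tool_pos: [0.3629, 0.11, 0.3814]
ee_rot: [3.141, -0.0, 1.927]
contact_force: [1.1, 1.2, 1.1]
finger_gap: 0.0853
[0.36289748 0.11002507 0.38135793] [ 2.94323272e-01 -9.85994958e-03  9.52911642e-02  1.67563668e+00
  6.36401344e-05  1.50891410e+00] [ 3.14127856e+00 -4.43002694e-05  1.92700184e+00] 1.35
```

```bash
python3 -m jog '[{"rx":0,"ry":0,"rz":-0.07,"dx":28,"dy":-33,"dz":0,"grip":85},{"rx":0,"ry":0,"rz":0,"dx":28,"dy":-33,"dz":0,"grip":85},{"rx":0,"ry":0,"rz":0,"dx":28,"dy":-33,"dz":0,"grip":85},{"rx":0,"ry":0,"rz":0,"dx":28,"dy":-33,"dz":0,"grip":85},{"rx":0,"ry":0,"rz":0,"dx":28,"dy":-33,"dz":-10,"grip":85},{"rx":0,"ry":0,"rz":0,"dx":28,"dy":-33,"dz":-10,"grip":85},{"rx":0,"ry":0,"rz":0,"dx":28,"dy":-33,"dz":-10,"grip":85},{"rx":0,"ry":0,"rz":0,"dx":24,"dy":-33,"dz":-10,"grip":85},{"rx":0,"ry":0,"rz":0,"dx":0,"dy":0,"dz":0,"grip":85},{"rx":0,"ry":0,"rz":0,"dx":0,"dy":0,"dz":0,"grip":85}]'
python3 - <<'E'
from h import *
snap('wrist','w2');d=info('w2')
cv2.imwrite('pics/w2b.png',cv2.resize(cv2.imread('pics/w2.png'),(784,588),interpolation=cv2.INTER_CUBIC))
from fit import T
for X in [(.005,.08,.158),(.005,.08,.068),(0,-.07,.189)]: print(proj(d,T([.5918,-.1964,.1633],X))*784/512)
E
```

```text
time: 2.35
tool_pos: [0.5825, -0.1527, 0.3401]
ee_rot: [-3.14, -0.001, 1.862]
contact_force: [-0.3, -0.2, -0.3]
finger_gap: 0.0851
[408.20150989 227.32127187]
[405.23339195 213.23273413]
[378.32081246 412.67892221]
```

View pics/w2b.png

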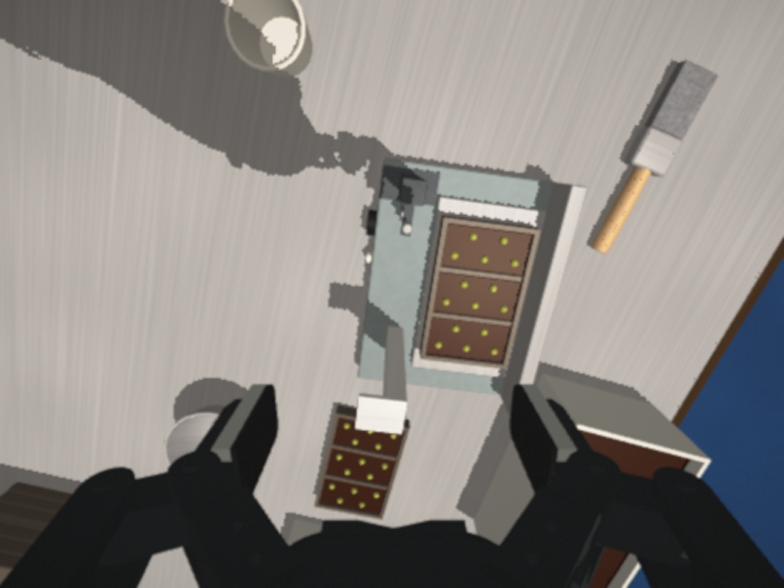

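```bash
python3 -m jog '[{"rx":0,"ry":0,"rz":0,"dx":0,"dy":40,"dz":20,"grip":85},{"rx":0,"ry":0,"rz":0,"dx":-2,"dy":46,"dz":0,"grip":85},{"rx":0,"ry":0,"rz":0,"dx":-2,"dy":46,"dz":0,"grip":85},{"rx":0,"ry":0,"rz":0,"dx":-2,"dy":46,"dz":0,"grip":85},{"rx":0,"ry":0,"rz":0,"dx":-2,"dy":46,"dz":0,"grip":85},{"rx":0,"ry":0,"rz":0,"dx":-2,"dy":46,"dz":0,"grip":85},{"rx":0,"ry":0,"rz":0,"dx":0,"dy":46,"dz":0,"grip":85},{"rx":0,"ry":0,"rz":0,"dx":0,"dy":11,"dz":-45,"grip":85},{"rx":0,"ry":0,"rz":0,"dx":0,"dy":0,"dz":-45,"grip":85},{"rx":0,"ry":0,"rz":0,"dx":0,"dy":0,"dz":-30,"grip":85},{"rx":0,"ry":0,"rz":0,"dx":0,"dy":0,"dz":0,"grip":85},{"rx":0,"ry":0,"rz":0,"dx":0,"dy":0,"dz":0,"grip":85}]'
python3 - <<'E'
from h import *
from fit import T
d=info('w2');k=784/512
pin=atz(d,407/k,229/k,.158);print('pin',pin)
p=[.5918,-.1964,.1633]; c,s=np.cos(p[2]),np.sin(p[2]); q=pin[:2]-p[:2];print('pin in table',c*q[0]+s*q[1],-s*q[0]+c*q[1])
print('hood c',atz(d,382/k,412/k,.189),T(p,[.002,-.071,.189]))
snap('wrist','w3');d=info('w3')
cv2.imwrite('pics/w3b.png',cv2.resize(cv2.imread('pics/w3.png'),(784,588),interpolation=cv2.INTER_CUBIC))
g=[.5723,.1742,.2858]
for X in [(5,-20,182),(5,20,182),(-5,-20,182),(-5,20,182),(-4,55,140),(4,55,140),(4,-65,140),(0,85,125)]: print(X,proj(d,T(g,np.array(X)/1000))*k)
E
```

```text
time: 3.6
tool_pos: [0.572, 0.1754, 0.2433]
ee_rot: [3.14, -0.0, 1.863]
contact_force: [-0.1, 1.2, 0.4]
finger_gap: 0.0851
pin [ 0.58321563 -0.11817263  0.158     ]
pin in table 0.004247667227890878 0.07858224955157177
hood c [ 0.60591764 -0.26396297  0.189     ] [ 0.60531623 -0.26613028  0.189     ]
(5, -20, 182) [401.67429484 362.22115919]
(5, 20, 182) [402.719174  293.0165776]
(-5, -20, 182) [383.505566   362.12084101]
(-5, 20, 182) [383.44710025 292.89834115]
(-4, 55, 140) [386.59714966 214.28004897]
(4, 55, 140) [400.22081173 214.3731292 ]
(4, -65, 140) [398.03648427 392.895851  ]
(0, 85, 125) [393.7164715  160.26040003]
```

View pics/w3b.png

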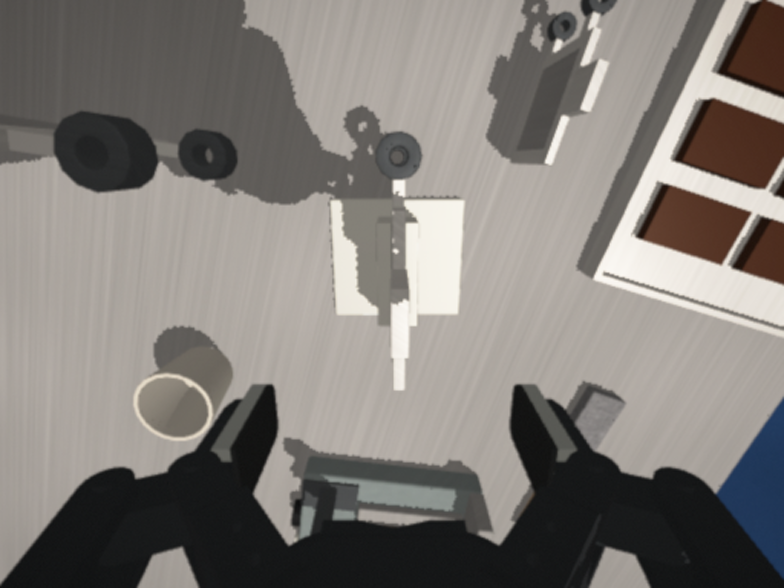

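```bash
python3 -m jog '[{"rx":0,"ry":0,"rz":-0.005,"dx":3,"dy":2,"dz":-30,"grip":85},{"rx":0,"ry":0,"rz":0,"dx":0,"dy":0,"dz":-35,"grip":85},{"rx":0,"ry":0,"rz":0,"dx":0,"dy":0,"dz":-32,"grip":85},{"rx":0,"ry":0,"rz":0,"dx":0,"dy":0,"dz":0,"grip":40},{"rx":0,"ry":0,"rz":0,"dx":0,"dy":0,"dz":0,"grip":20},{"rx":0,"ry":0,"rz":0,"dx":0,"dy":0,"dz":0,"grip":5},{"rx":0,"ry":0,"rz":0,"dx":0,"dy":0,"dz":0,"grip":5},{"rx":0,"ry":0,"rz":0,"dx":0,"dy":0,"dz":0,"grip":5},{"rx":0,"ry":0,"rz":0,"dx":0,"dy":0,"dz":0,"grip":5},{"rx":0,"ry":0,"rz":0,"dx":0,"dy":0,"dz":0,"grip":5},{"rx":0,"ry":0,"rz":0,"dx":0,"dy":0,"dz":0,"grip":5}]' 60
python3 -c "
from h import *
print(env.sense()['wrist_torque'],env.sense()['contact_force'])"
```

```text
time: 4.75
tool_pos: [0.5759, 0.1771, 0.1456]
ee_rot: [3.14, 0.0, 1.858]
contact_force: [-2.7, -1.5, 9.6]
finger_gap: 0.0093
[-0.16266842  0.66329299  0.11180718] [-2.68745577 -1.45319802  9.6481038 ]
```

```bash
python3 -m jog '[{"rx":0,"ry":0,"rz":0,"dx":0,"dy":0,"dz":10,"grip":5},{"rx":0,"ry":0,"rz":0,"dx":0,"dy":0,"dz":20,"grip":5},{"rx":0,"ry":0,"rz":0,"dx":0,"dy":0,"dz":25,"grip":5},{"rx":0,"ry":0,"rz":0,"dx":0,"dy":0,"dz":25,"grip":5},{"rx":0,"ry":0,"rz":0,"dx":0,"dy":0,"dz":25,"grip":5},{"rx":0,"ry":0,"rz":0,"dx":0,"dy":0,"dz":15,"grip":5},{"rx":0,"ry":0,"rz":0,"dx":0,"dy":0,"dz":0,"grip":5},{"rx":0,"ry":0,"rz":0,"dx":0,"dy":0,"dz":0,"grip":5}]'
python3 -m jog '[{"rx":0,"ry":0,"rz":-0.07,"dx":-6,"dy":-17,"dz":0,"grip":5},{"rx":0,"ry":0,"rz":-0.14,"dx":-13,"dy":-34,"dz":0,"grip":5},{"rx":0,"ry":0,"rz":-0.14,"dx":-13,"dy":-34,"dz":0,"grip":5},{"rx":0,"ry":0,"rz":-0.14,"dx":-13,"dy":-34,"dz":0,"grip":5},{"rx":0,"ry":0,"rz":-0.14,"dx":-13,"dy":-34,"dz":0,"grip":5},{"rx":0,"ry":0,"rz":-0.14,"dx":-13,"dy":-34,"dz":0,"grip":5},{"rx":0,"ry":0,"rz":-0.14,"dx":-13,"dy":-34,"dz":0,"grip":5},{"rx":0,"ry":0,"rz":-0.14,"dx":-13,"dy":-34,"dz":0,"grip":5},{"rx":0,"ry":0,"rz":-0.14,"dx":-13,"dy":-34,"dz":0,"grip":5},{"rx":0,"ry":0,"rz":-0.14,"dx":-13,"dy":-34,"dz":0,"grip":5},{"rx":0,"ry":0,"rz":-0.14,"dx":-13,"dy":-34,"dz":0,"grip":5},{"rx":0,"ry":0,"rz":-0.1,"dx":-5,"dy":-17,"dz":0,"grip":5}]'
```

```text
time: 5.55
tool_pos: [0.5753, 0.1769, 0.2639]
ee_rot: [-3.141, 0.0, 1.858]
contact_force: [0.2, -0.6, -6.5]
finger_gap: 0.0091
time: 6.75
tool_pos: [0.4325, -0.199, 0.2632]
ee_rot: [-3.141, 0.002, 0.28]
contact_force: [0.5, 1.4, -5.0]
finger_gap: 0.0095
```

```bash
python3 -m jog '[{"rx":0,"ry":0,"rz":0,"dx":10,"dy":26,"dz":-25,"grip":5},{"rx":0,"ry":0,"rz":0,"dx":9,"dy":26,"dz":-25,"grip":5},{"rx":0,"ry":0,"rz":0,"dx":0,"dy":0,"dz":-3,"grip":5},{"rx":0,"ry":0,"rz":0,"dx":0,"dy":0,"dz":0,"grip":5},{"rx":0,"ry":0,"rz":0,"dx":0,"dy":0,"dz":0,"grip":5}]'
python3 - <<'E'
from h import *
snap('wrist','w4');d=info('w4')
crop('w4',150,0,390,200,3,'w4b')
print(env.sense()['wrist_torque'])
for X in [(.5832,-.1182,.158)]: print((proj(d,X)-[150,0])*3)
p=env.sense()['tool_pos'];print((proj(d,[p[0]+.0817,p[1]+.0236,p[2]-.1356+.115])-[150,0])*3)
E
```

```text
time: 7.25
tool_pos: [0.4532, -0.1453, 0.2114]
ee_rot: [3.142, 0.0, 0.288]
contact_force: [-0.8, 0.8, -4.4]
finger_gap: 0.01
[ 0.01047372  0.0326279  -0.02658193]
[373.19776942  69.55672185]
[325.30321185 307.33773096]
```

View pics/w4b.png

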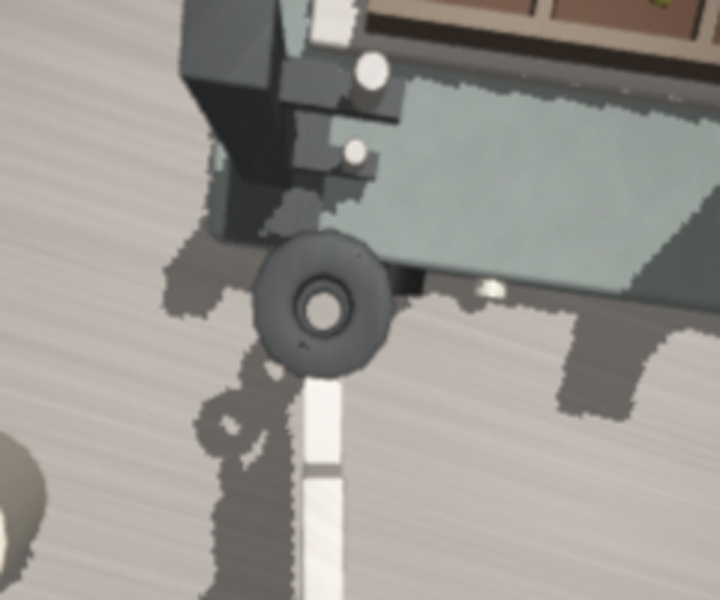

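```bash
python3 - <<'E'
from h import *
d=info('w4')
f=lambda u,v,z:atz(d,(u+.5)/3-.5+150,(v+.5)/3-.5,z)
a,b,k=f(372,71,.158),f(355,152,.068),f(322.5,304.5,.1908)
print(a,b,k,(a-k)*1e3,(b-k)*1e3)
print('mouth bottom bore',f(323,311,.1708))
E
```

```text
[ 0.58299254 -0.11778227  0.158     ] [ 0.5827262  -0.11772366  0.068     ] [ 0.53552942 -0.12100802  0.1908    ] [ 47.46311387   3.22574702 -32.8       ] [  47.1967759     3.28435828 -122.8       ]
mouth bottom bore [ 0.53445228 -0.1214447   0.1708    ]
```

```bash
python3 -m jog '[{"rx":0,"ry":0,"rz":0,"dx":12,"dy":1,"dz":0,"grip":5},{"rx":0,"ry":0,"rz":0,"dx":14,"dy":1,"dz":0,"grip":5},{"rx":0,"ry":0,"rz":0,"dx":12,"dy":1,"dz":0,"grip":5},{"rx":0,"ry":0,"rz":0,"dx":9.5,"dy":0.3,"dz":0,"grip":5},{"rx":0,"ry":0,"rz":0,"dx":0,"dy":0,"dz":0,"grip":5},{"rx":0,"ry":0,"rz":0,"dx":0,"dy":0,"dz":0,"grip":5}]'
python3 - <<'E'
from h import *
snap('wrist','w5');d=info('w5')
crop('w5',206,60,306,140,7,'w5b')
for z in (.158,.068): print((proj(d,(.5829,-.1178,z))-[206,60])*7+3)
E
```

```text
time: 7.9
tool_pos: [0.5008, -0.1418, 0.2111]
ee_rot: [-3.141, 0.0, 0.288]
contact_force: [0.3, -0.5, -4.5]
finger_gap: 0.0096
[364.07367358 297.53830085]
[363.16762499 300.57394235]
```

View pics/w5b.png

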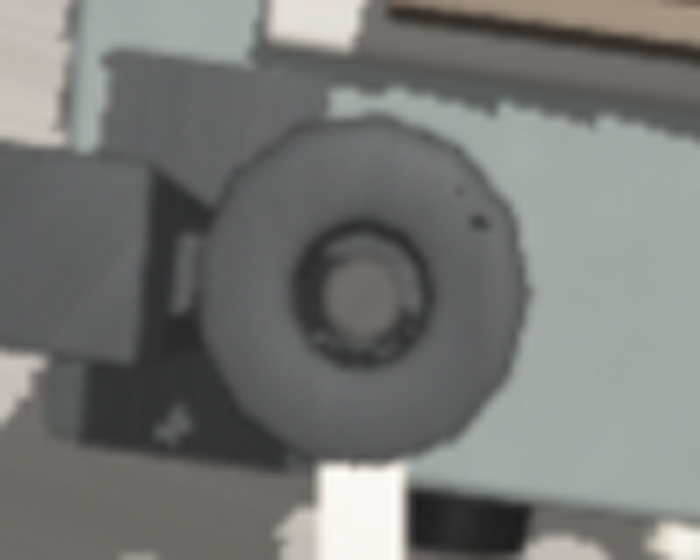

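```bash
python3 -m jog '[{"rx":0,"ry":0,"rz":0,"dx":0,"dy":0,"dz":-4,"grip":5},{"rx":0,"ry":0,"rz":0,"dx":0,"dy":0,"dz":-4,"grip":5},{"rx":0,"ry":0,"rz":0,"dx":0,"dy":0,"dz":-2,"grip":5},{"rx":0,"ry":0,"rz":0,"dx":0,"dy":0,"dz":-1,"grip":5},{"rx":0,"ry":0,"rz":0,"dx":0,"dy":0,"dz":-1,"grip":5},{"rx":0,"ry":0,"rz":0,"dx":0,"dy":0,"dz":-1,"grip":5},{"rx":0,"ry":0,"rz":0,"dx":0,"dy":0,"dz":0,"grip":5}]'

```

```text
time: 8.65
tool_pos: [0.5009, -0.1417, 0.1982]
ee_rot: [-3.142, 0.0, 0.288]
contact_force: [-0.4, 0.1, -4.9]
finger_gap: 0.0089
```

```bash
python3 -m jog '[{"rx":0,"ry":0,"rz":0,"dx":0,"dy":0,"dz":-1,"grip":5},{"rx":0,"ry":0,"rz":0,"dx":0,"dy":0,"dz":0,"grip":5}]'

```

```text
time: 8.85
tool_pos: [0.5009, -0.1417, 0.1972]
ee_rot: [-3.142, 0.0, 0.288]
contact_force: [0.1, 0.9, -4.9]
finger_gap: 0.0091
```

```bash
python3 -m jog '[{"rx":0,"ry":0,"rz":0,"dx":0,"dy":0,"dz":-1,"grip":5},{"rx":0,"ry":0,"rz":0,"dx":0,"dy":0,"dz":0,"grip":5}]'; python3 -c "
from h import *
print(env.sense()['wrist_torque'])"

```

```text
time: 9.05
tool_pos: [0.5009, -0.1417, 0.1962]
ee_rot: [-3.142, 0.0, 0.288]
contact_force: [-0.1, -0.6, -5.7]
finger_gap: 0.0092
[-0.0271052   0.07338747  0.03605539]
```

```bash
python3 -m jog '[{"rx":0,"ry":0,"rz":0,"dx":0,"dy":0,"dz":-1,"grip":5},{"rx":0,"ry":0,"rz":0,"dx":0,"dy":0,"dz":-1,"grip":5},{"rx":0,"ry":0,"rz":0,"dx":0,"dy":0,"dz":0,"grip":5}]'

```

```text
time: 9.35
tool_pos: [0.5008, -0.1417, 0.1941]
ee_rot: [-3.141, 0.0, 0.288]
contact_force: [-0.8, -0.9, -4.9]
finger_gap: 0.0092
```

```bash
python3 -m jog '[{"rx":0,"ry":0,"rz":0,"dx":0,"dy":0,"dz":-1.5,"grip":5},{"rx":0,"ry":0,"rz":0,"dx":0,"dy":0,"dz":-1.5,"grip":5},{"rx":0,"ry":0,"rz":0,"dx":0,"dy":0,"dz":0,"grip":5}]'; python3 -c "
from h import *
print(env.sense()['wrist_torque'])"

```

```text
time: 9.65
tool_pos: [0.5008, -0.1417, 0.191]
ee_rot: [-3.141, 0.0, 0.288]
contact_force: [-0.9, 0.3, -4.4]
finger_gap: 0.0091
[-0.04340625  0.0158442   0.00257951]
```

```bash
python3 -m jog '[{"rx":0,"ry":0,"rz":0,"dx":0,"dy":0,"dz":-1.5,"grip":5},{"rx":0,"ry":0,"rz":0,"dx":0,"dy":0,"dz":-1.5,"grip":5},{"rx":0,"ry":0,"rz":0,"dx":0,"dy":0,"dz":0,"grip":5}]'; python3 -c "
from h import *
print(env.sense()['wrist_torque'])"

```

```text
time: 9.95
tool_pos: [0.5008, -0.1417, 0.1881]
ee_rot: [-3.141, 0.0, 0.288]
contact_force: [0.5, 0.3, -3.9]
finger_gap: 0.0091
[-0.06709306  0.02033569  0.02847281]
```

```bash
python3 -m jog '[{"rx":0,"ry":0,"rz":0,"dx":0,"dy":0,"dz":-1.5,"grip":5},{"rx":0,"ry":0,"rz":0,"dx":0,"dy":0,"dz":-1.5,"grip":5},{"rx":0,"ry":0,"rz":0,"dx":0,"dy":0,"dz":-1,"grip":5},{"rx":0,"ry":0,"rz":0,"dx":0,"dy":0,"dz":-1,"grip":5},{"rx":0,"ry":0,"rz":0,"dx":0,"dy":0,"dz":0,"grip":5}]'

```

```text
time: 10.45
tool_pos: [0.5008, -0.1417, 0.1831]
ee_rot: [-3.141, 0.0, 0.288]
contact_force: [-0.6, 0.0, -4.0]
finger_gap: 0.0094
```

```bash
python3 -m jog '[{"rx":0,"ry":0,"rz":0,"dx":0,"dy":0,"dz":-1,"grip":5},{"rx":0,"ry":0,"rz":0,"dx":0,"dy":0,"dz":0,"grip":5}]'

```

```text
time: 10.65
tool_pos: [0.5009, -0.1417, 0.1822]
ee_rot: [-3.142, 0.0, 0.288]
contact_force: [0.2, -0.1, -4.7]
finger_gap: 0.0093
```

```bash
python3 -m jog '[{"rx":0,"ry":0,"rz":0,"dx":0,"dy":0,"dz":-0.7,"grip":5},{"rx":0,"ry":0,"rz":0,"dx":0,"dy":0,"dz":0,"grip":5}]'

```

```text
time: 10.85
tool_pos: [0.5009, -0.1417, 0.1815]
ee_rot: [-3.142, 0.0, 0.288]
contact_force: [-0.9, -0.5, -4.2]
finger_gap: 0.0092
```

```bash
python3 -m jog '[{"rx":0,"ry":0,"rz":0,"dx":0,"dy":0,"dz":-0.5,"grip":5},{"rx":0,"ry":0,"rz":0,"dx":0,"dy":0,"dz":0,"grip":5}]'; python3 -c "
from h import *
print(env.sense()['wrist_torque'])"

```

```text
time: 11.05
tool_pos: [0.5009, -0.1418, 0.1812]
ee_rot: [3.142, -0.0, 0.288]
contact_force: [-0.7, 0.5, -3.7]
finger_gap: 0.0093
[-0.0148213   0.07626161 -0.00090771]
```

```bash
python3 -m jog '[{"rx":0,"ry":0,"rz":0,"dx":0,"dy":0,"dz":-0.5,"grip":5},{"rx":0,"ry":0,"rz":0,"dx":0,"dy":0,"dz":0,"grip":5}]'

```

```text
time: 11.25
tool_pos: [0.5009, -0.1418, 0.1809]
ee_rot: [3.141, -0.0, 0.288]
contact_force: [-3.7, -0.6, 1.9]
finger_gap: 0.0094
```

```bash
python3 -m jog '[{"rx":0,"ry":0,"rz":0,"dx":0,"dy":0,"dz":-0.5,"grip":5},{"rx":0,"ry":0,"rz":0,"dx":0,"dy":0,"dz":0,"grip":5}]'; python3 -c "
from h import *
print(env.sense()['wrist_torque'])"

```

```text
time: 11.45
tool_pos: [0.5009, -0.1419, 0.1807]
ee_rot: [3.141, -0.0, 0.288]
contact_force: [-7.2, -1.3, 8.4]
finger_gap: 0.0093
[-0.06973233  0.99529755  0.07692842]
```

```bash
python3 -m jog '[{"rx":0,"ry":0,"rz":0,"dx":0,"dy":0,"dz":0.5,"grip":12},{"rx":0,"ry":0,"rz":0,"dx":0,"dy":0,"dz":0,"grip":18},{"rx":0,"ry":0,"rz":0,"dx":0,"dy":0,"dz":0,"grip":18},{"rx":0,"ry":0,"rz":0,"dx":0,"dy":0,"dz":0,"grip":18},{"rx":0,"ry":0,"rz":0,"dx":0,"dy":0,"dz":0,"grip":18},{"rx":0,"ry":0,"rz":0,"dx":0,"dy":0,"dz":0,"grip":18}]' 30
python3 - <<'E'
from h import *
snap('wrist','w6');d=info('w6');s=env.sense();print(s['contact_force'],s['wrist_torque'])
crop('w6',200,60,312,144,7,'w6b')
t=s['tool_pos'];P=np.array([.5829,-.1178]);v=t[:2]-P;print('r',np.hypot(*v))
c=lambda a:np.array([[np.cos(a),-np.sin(a)],[np.sin(a),np.cos(a)]])@v
for i in range(15):print(i,np.round((c(.1*(i+1))-c(.1*i))*1e3,1))
E
```

```text
time: 12.05
tool_pos: [0.5009, -0.1417, 0.1806]
ee_rot: [-3.142, 0.0, 0.288]
contact_force: [-0.1, 0.5, -0.5]
finger_gap: 0.0181
[-0.06682502  0.15281472  0.22267728] [ 0.00680466  0.04843182 -0.04034575]
r 0.08538928804458544
0 [ 2.8 -8.1]
1 [ 3.6 -7.7]
2 [ 4.3 -7.3]
3 [ 5.1 -6.9]
4 [ 5.7 -6.3]
5 [ 6.3 -5.7]
6 [ 6.9 -5.1]
7 [ 7.3 -4.4]
8 [ 7.7 -3.6]
9 [ 8.1 -2.8]
10 [ 8.3 -2. ]
11 [ 8.5 -1.2]
12 [ 8.5 -0.3]
13 [8.5 0.5]
14 [8.4 1.4]
```

View pics/w6b.png

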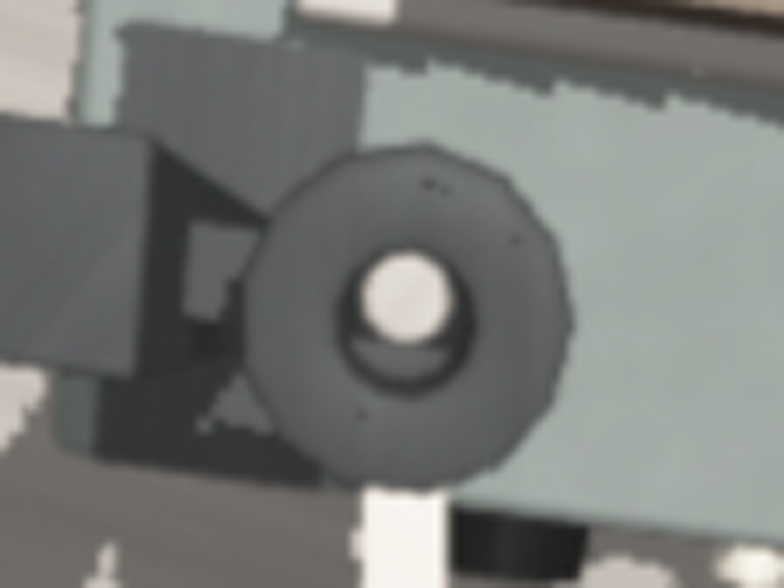

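```bash
python3 -m jog '[{"rx":0,"ry":0,"rz":0,"dx":0,"dy":0,"dz":0,"grip":5},{"rx":0,"ry":0,"rz":0,"dx":0,"dy":0,"dz":0,"grip":5},{"rx":0,"ry":0,"rz":0,"dx":0,"dy":0,"dz":0,"grip":5},{"rx":0,"ry":0,"rz":0,"dx":0,"dy":0,"dz":0,"grip":5},{"rx":0,"ry":0,"rz":0.05,"dx":1.3,"dy":-4.1,"dz":0,"grip":5},{"rx":0,"ry":0,"rz":0.05,"dx":1.5,"dy":-4.0,"dz":0,"grip":5},{"rx":0,"ry":0,"rz":0.05,"dx":1.7,"dy":-3.9,"dz":0,"grip":5},{"rx":0,"ry":0,"rz":0.05,"dx":1.9,"dy":-3.8,"dz":0,"grip":5},{"rx":0,"ry":0,"rz":0,"dx":0,"dy":0,"dz":0,"grip":5}]' 30; python3 -c "
from h import *
print(env.sense()['wrist_torque'])"

```

```text
time: 13.0
tool_pos: [0.5073, -0.1578, 0.1806]
ee_rot: [-3.141, 0.0, 0.488]
contact_force: [-0.4, 0.4, 4.6]
finger_gap: 0.0095
[0.23537572 0.38330427 0.05445937]
```

```bash
python3 -m jog '[{"rx":0,"ry":0,"rz":0.05,"dx":2.1,"dy":-3.7,"dz":0,"grip":5},{"rx":0,"ry":0,"rz":0.05,"dx":2.2,"dy":-3.6,"dz":0,"grip":5},{"rx":0,"ry":0,"rz":0.05,"dx":2.5,"dy":-3.5,"dz":0,"grip":5},{"rx":0,"ry":0,"rz":0.05,"dx":2.6,"dy":-3.4,"dz":0,"grip":5},{"rx":0,"ry":0,"rz":0.05,"dx":2.8,"dy":-3.2,"dz":0,"grip":5},{"rx":0,"ry":0,"rz":0.05,"dx":2.9,"dy":-3.1,"dz":0,"grip":5},{"rx":0,"ry":0,"rz":0.05,"dx":3.1,"dy":-2.9,"dz":0,"grip":5},{"rx":0,"ry":0,"rz":0.05,"dx":3.2,"dy":-2.8,"dz":0,"grip":5},{"rx":0,"ry":0,"rz":0,"dx":0,"dy":0,"dz":0,"grip":5}]'; python3 - <<'E'
from h import *
s=env.sense();t=s['tool_pos'];P=np.array([.5829,-.1178]);v=t[:2]-P;a=np.arctan2(v[1],v[0])
print(s['wrist_torque'],np.hypot(*v), a+np.pi-.2859, s['ee_rot'][2]-.288)
E
```

```text
time: 13.9
tool_pos: [0.5287, -0.1839, 0.1807]
ee_rot: [3.142, 0.0, 0.887]
contact_force: [-3.7, -0.7, 5.6]
finger_gap: 0.01
[0.00316918 0.77608642 0.16660502] 0.08545520313196546 0.5982948968169313 0.5992169613358624
```

```bash
python3 -m jog '[{"rx":0,"ry":0,"rz":0.05,"dx":3.4,"dy":-2.6,"dz":0,"grip":5},{"rx":0,"ry":0,"rz":0.05,"dx":3.5,"dy":-2.5,"dz":0,"grip":5},{"rx":0,"ry":0,"rz":0.05,"dx":3.6,"dy":-2.3,"dz":0,"grip":5},{"rx":0,"ry":0,"rz":0.05,"dx":3.7,"dy":-2.1,"dz":0,"grip":5},{"rx":0,"ry":0,"rz":0.05,"dx":3.8,"dy":-1.9,"dz":0,"grip":5},{"rx":0,"ry":0,"rz":0.05,"dx":3.9,"dy":-1.7,"dz":0,"grip":5},{"rx":0,"ry":0,"rz":0.05,"dx":4.0,"dy":-1.5,"dz":0,"grip":5},{"rx":0,"ry":0,"rz":0.05,"dx":4.1,"dy":-1.3,"dz":0,"grip":5},{"rx":0,"ry":0,"rz":0,"dx":0,"dy":0,"dz":0,"grip":5}]'; cat > ck.py <<'E'
from h import *
s=env.sense();t=s['tool_pos'];P=np.array([.5829,-.1178]);v=t[:2]-P;a=np.arctan2(v[1],v[0])
print(s['wrist_torque'],np.hypot(*v), (a+np.pi)%(2*np.pi)-.2859, s['ee_rot'][2]-.288)
E
python3 ck.py
```

```text
time: 14.8
tool_pos: [0.5588, -0.1998, 0.1808]
ee_rot: [3.142, 0.001, 1.287]
contact_force: [-3.9, -2.2, 5.7]
finger_gap: 0.0099
[-0.26982407  0.8440198   0.16219638] 0.08544126287243996 0.9986230775722913 0.9991548217363513
```

Next, 0.3 rad more, which stops about 0.1 rad short of shut.

```bash
python3 -m jog '[{"rx":0,"ry":0,"rz":0.05,"dx":4.1,"dy":-1.1,"dz":0,"grip":5},{"rx":0,"ry":0,"rz":0.05,"dx":4.2,"dy":-0.9,"dz":0,"grip":5},{"rx":0,"ry":0,"rz":0.05,"dx":4.2,"dy":-0.7,"dz":0,"grip":5},{"rx":0,"ry":0,"rz":0.05,"dx":4.2,"dy":-0.5,"dz":0,"grip":5},{"rx":0,"ry":0,"rz":0.05,"dx":4.3,"dy":-0.3,"dz":0,"grip":5},{"rx":0,"ry":0,"rz":0.05,"dx":4.3,"dy":-0.1,"dz":0,"grip":5},{"rx":0,"ry":0,"rz":0,"dx":0,"dy":0,"dz":0,"grip":5}]';python3 ck.py
```

```text
time: 15.5
tool_pos: [0.5841, -0.2032, 0.1808]
ee_rot: [-3.142, 0.0, 1.587]
contact_force: [-2.7, -2.0, 5.7]
finger_gap: 0.0094
[-0.35483358  0.84001608  0.10040507] 0.08541286309196786 1.2995132010550214 1.2993104364827075
```

```bash
python3 -m jog '[{"rx":0,"ry":0,"rz":0.03,"dx":2.5,"dy":0.1,"dz":0,"grip":5},{"rx":0,"ry":0,"rz":0.03,"dx":2.5,"dy":0.2,"dz":0,"grip":5},{"rx":0,"ry":0,"rz":0,"dx":0,"dy":0,"dz":0,"grip":5}]';python3 ck.py
```

```text
time: 15.8
tool_pos: [0.5893, -0.203, 0.1808]
ee_rot: [3.141, 0.0, 1.649]
contact_force: [-1.9, -1.5, 6.1]
finger_gap: 0.0093
[-0.41574251  0.70285786  0.17366042] 0.08540889995083326 1.359567411949161 1.3608542797163865
```

Small feeling steps now; shut is expected at about 1.42.

```bash
python3 -m jog '[{"rx":0,"ry":0,"rz":0.012,"dx":1,"dy":0.1,"dz":0,"grip":5},{"rx":0,"ry":0,"rz":0.012,"dx":1,"dy":0.1,"dz":0,"grip":5},{"rx":0,"ry":0,"rz":0,"dx":0,"dy":0,"dz":0,"grip":5}]';python3 ck.py
```

```text
time: 16.1
tool_pos: [0.5912, -0.2028, 0.1808]
ee_rot: [3.141, 0.0, 1.672]
contact_force: [-1.7, -1.6, 5.4]
finger_gap: 0.0095
[-0.46738326  0.66978553  0.03173474] 0.08538802571723693 1.3821524825072662 1.3841080108257253
```

```bash
python3 -m jog '[{"rx":0,"ry":0,"rz":0.012,"dx":1,"dy":0.1,"dz":0,"grip":5},{"rx":0,"ry":0,"rz":0,"dx":0,"dy":0,"dz":0,"grip":5}]';python3 ck.py
```

```text
time: 16.3
tool_pos: [0.5922, -0.2027, 0.1808]
ee_rot: [3.141, 0.0, 1.684]
contact_force: [-1.1, -1.5, 5.1]
finger_gap: 0.0093
[-0.45784841  0.65195624  0.04087025] 0.08539565933312611 1.393507321426993 1.3960452930780403
```

```bash
python3 -m jog '[{"rx":0,"ry":0,"rz":0.006,"dx":0.5,"dy":0.1,"dz":0,"grip":5},{"rx":0,"ry":0,"rz":0,"dx":0,"dy":0,"dz":0,"grip":5}]';python3 ck.py
```

```text
time: 16.5
tool_pos: [0.5926, -0.2026, 0.1808]
ee_rot: [3.141, 0.0, 1.69]
contact_force: [-1.5, -2.8, 5.4]
finger_gap: 0.0095
[-0.51497238  0.66827334  0.08411781] 0.08537459467822135 1.3991233100525762 1.401831360648168
```

```bash
python3 -m jog '[{"rx":0,"ry":0,"rz":0.008,"dx":0.7,"dy":0.1,"dz":0,"grip":5},{"rx":0,"ry":0,"rz":0,"dx":0,"dy":0,"dz":0,"grip":5}]';python3 ck.py
```

```text
time: 16.7
tool_pos: [0.5934, -0.2025, 0.1808]
ee_rot: [3.141, 0.001, 1.698]
contact_force: [-1.5, -2.8, 6.1]
finger_gap: 0.0096
[-0.58518225  0.65567126  0.09617658] 0.08539312348872931 1.4077887185192732 1.4099284356671975
```

```bash
python3 -m jog '[{"rx":0,"ry":0,"rz":0.008,"dx":0.7,"dy":0.1,"dz":0,"grip":5},{"rx":0,"ry":0,"rz":0,"dx":0,"dy":0,"dz":0,"grip":5}]';python3 ck.py
```

```text
time: 16.9
tool_pos: [0.5941, -0.2024, 0.1808]
ee_rot: [3.141, 0.001, 1.706]
contact_force: [-1.7, -1.9, 5.2]
finger_gap: 0.0094
[-0.5591571   0.70502327  0.1368667 ] 0.08535921831794169 1.4159220643952537 1.4179345457706234
```

```bash
python3 -m jog '[{"rx":0,"ry":0,"rz":0.006,"dx":0.5,"dy":0.1,"dz":0,"grip":5},{"rx":0,"ry":0,"rz":0,"dx":0,"dy":0,"dz":0,"grip":5}]';python3 ck.py
```

```text
time: 17.1
tool_pos: [0.5941, -0.2024, 0.1808]
ee_rot: [-3.141, 0.001, 1.711]
contact_force: [-4.8, -2.0, 7.2]
finger_gap: 0.0096
[-0.6138744   1.26247315 -0.20287092] 0.08536827754517287 1.4168139542561513 1.423444892006428
```

```bash
python3 -m jog '[{"rx":0,"ry":0,"rz":0.004,"dx":0.5,"dy":0.1,"dz":0,"grip":5},{"rx":0,"ry":0,"rz":0,"dx":0,"dy":0,"dz":0,"grip":5}]';python3 ck.py
```

```text
time: 17.3
tool_pos: [0.5942, -0.2024, 0.1808]
ee_rot: [-3.14, 0.001, 1.715]
contact_force: [-8.3, -2.8, 9.1]
finger_gap: 0.0097
[-0.61540995  1.9096326  -0.30993205] 0.08535203739769338 1.4174542249389175 1.4270147841446856
```

```bash
python3 -m jog '[{"rx":0,"ry":0,"rz":0,"dx":0,"dy":0,"dz":0,"grip":11},{"rx":0,"ry":0,"rz":0,"dx":0,"dy":0,"dz":0,"grip":14},{"rx":0,"ry":0,"rz":0,"dx":0,"dy":0,"dz":0,"grip":20},{"rx":0,"ry":0,"rz":0,"dx":0,"dy":0,"dz":0,"grip":30},{"rx":0,"ry":0,"rz":0,"dx":0,"dy":0,"dz":0,"grip":30},{"rx":0,"ry":0,"rz":0,"dx":0,"dy":0,"dz":0,"grip":30}]';python3 ck.py
python3 -m jog '[{"rx":0,"ry":0,"rz":0,"dx":0,"dy":0,"dz":5,"grip":30},{"rx":0,"ry":0,"rz":0,"dx":0,"dy":0,"dz":15,"grip":30},{"rx":0,"ry":0,"rz":0,"dx":0,"dy":0,"dz":30,"grip":30},{"rx":0,"ry":0,"rz":0,"dx":0,"dy":0,"dz":35,"grip":30},{"rx":0,"ry":0,"rz":0,"dx":0,"dy":0,"dz":35,"grip":30},{"rx":0,"ry":0,"rz":0,"dx":0,"dy":0,"dz":0,"grip":30}]'
python3 - <<'E'
from h import *
snap('wrist','w7');snap('scene','s7');snap('side','d7')
from fit import T
w=cv2.imread('pics/w7.png');
crop('s7',130,160,250,260,4,'x1');crop('d7',240,170,330,290,4,'x2')
im=cv2.imread('pics/w7.png')[60:340,150:362]
a=cv2.imread('pics/x1.png')
im=cv2.resize(im,None,fx=400/280,fy=400/280,interpolation=cv2.INTER_CUBIC)
cv2.imwrite('pics/fin.png',np.hstack([a,im])); print(a.shape,im.shape)
d=info('w7');f=400/280
q=lambda X:(proj(d,X)-[150,60])*f+[480,0]
p=[.5918,-.1964,.1633]
for n,X in [('free top',(0,-.065,.175)),('knuck',(.0042,.08,.16)),('hood c',(.002,-.071,.189)),('tab',(.002,-.005,.217))]:print(n,q(T(p,X)))
E
```

```text
time: 17.9
tool_pos: [0.5949, -0.2021, 0.1806]
ee_rot: [3.142, -0.0, 1.716]
contact_force: [-0.0, -0.1, 0.7]
finger_gap: 0.0302
[-0.03322042  0.02037436  0.01113672] 0.08514623325355603 1.4266748229521857 1.427867930985288
time: 18.5
tool_pos: [0.5961, -0.2025, 0.3058]
ee_rot: [3.135, 0.003, 1.716]
contact_force: [0.1, 0.4, -0.3]
finger_gap: 0.0301
(400, 480, 3) (400, 303, 3)
free top [628.6837256  252.87448499]
knuck [630.25673491  58.48334729]
hood c [631.41744624 268.47204057]
tab [629.56883665 199.40027052]
```

View pics/fin.png

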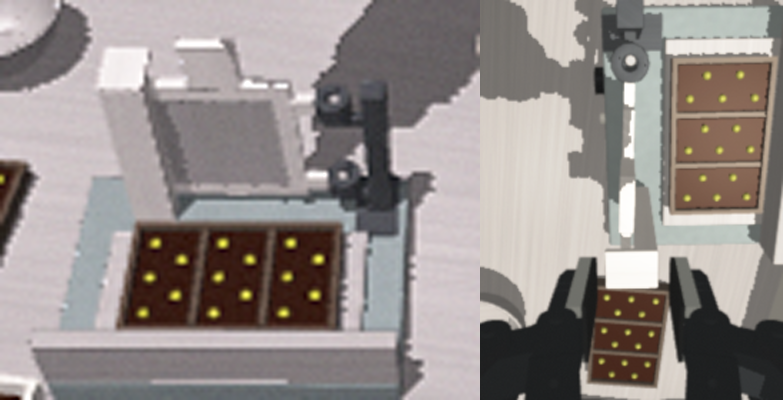

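The picture shows the gate on both pins. The pin is visible in the upper tube at (630,60), and the panel runs to the hood at (632,268), with its free edge under the hood against the keeper.

```bash
python3 -c "
from h import *
print(env.close_job())"
```

```text
the job is handed in; nothing more can be done
None
```

The gate is hung on both hinge pins and swung shut against the stop. I let go of it and handed the job in at about 18.7 s of the 61 s allowed.

- **Lifting and hanging:** I took the middle-sized gate from the white stand by its tab. With the gate about 83° open, I lined the tubes up over the pins using the wrist camera. It went down without catching and met the seats at a tool height of 180.8 mm, against 180.6 mm expected, with about 12 N on the seats. I then released it and took hold again; the pin top showed about 2 mm below the top of the upper tube, as it should when fully down.
- **Swinging shut:** I swung it about the pin axis with under 10 N on the tool. It met the stop after 1.417 rad, against 1.418 expected. A further half-millimetre push barely moved it.
- **Last checks:** After release the force on the tool was near zero, and I raised the gripper about 125 mm clear. The final pictures show both tubes on their arms, the free edge under the hood and the mould undisturbed.

The side camera's picture from the end was saved but not viewed. None of the checks disagreed. One early move call was refused for missing keys, and nothing moved.

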